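Clear the spindle of a bench winder and hold its drive cover open for a belt check

ROBOT

A 6-joint arm with a two-finger parallel gripper is mounted at the origin on the work surface. World frame = base frame: x ahead of the robot, y to its left, z up, the work surface at z = 0. Lengths are in m, angles in rad, forces in N, time in s.
With the tool pointing down it reaches from about 0.4 to 0.825 m from the base axis. Payload 7 kg.
Tool frame: the origin (TCP) lies at the very end of the fingers, on their centre line; the grasp point (between the pads) lies 19 mm behind it; z points along the fingers, y is the line along which they close (so a half turn about z gives the same grasp; the last joint's range is limited). The gripper opens to 88 mm and grips with 3 to 60 N. Pads are 19 mm wide; open, the fingers measure 130 mm over their backs; the gripper's body (78 mm by 193 mm) begins 47 mm behind the grasp point.
Start: joints at [-0.891, 0.359, 0.012, 0, -1.224, -0.288], TCP at [0.258, -0.624, 0.227] pointing down, gripper open.
Joint ranges: [-3.07, 3.07], [-1.43, 2.12], [-1.02, 1.25], [-3.03, 1.67], [-3.05, -0], [-3.03, 3.03]. Speed limits (rad/s): [2.39, 2.39, 3.01, 3.14, 3.14, 3.14].

INTERFACE

Orientations are given as a rotation vector (axis times angle).
In Python, from cell import robot gives the robot as it stands.
- The arm moves only by the shell command python3 -m inch 'ROWS'. ROWS is JSON, a list of rows, each a list of 7 numbers: the turn, a rotation vector about the tool's x, y, z normalised to -1 to 1, where 1 is 180 degrees, then the shift along the tool's x, y, z normalised to -1 to 1, where 1 is 10 cm, then the opening, from -1 (shut) to 1 (fully open), so that 0 is half open. In form: [[rx, ry, rz, x, y, z, gripper], ...]. A call has 1 to 10 rows; each row is the pose to reach, as a shift and turn from the pose commanded when the call began, along the tool's axes at that moment, turning the shorter way round; what a row does not reach only later rows make up. A row lasts 1/12 s, in which the tool goes at most 41.7 mm and 7.16 degrees, less where a joint would pass 70% of its speed; a pose out of reach is approached as far as the arm can. A call with a number of a shift or a turn outside -1 to 1 is refused whole. A call with a gripper value outside its range is refused whole. The fingers move at their own pace and stop on an object; the grip force is fixed at half the most. Time passes only in rows, so rows that repeat a pose let the fingers close. It gives the time, the measured TCP pose, the force, the opening and the grip force at its end, in the units of the state.
- robot.sense(): the state, without advancing time (a new reading comes with each control period).
- robot.capture(name): name is "scene" or "top" or "wrist"; returns a dict with "color" (480x640x3 uint8, blue, green, red), "fx", "fy", "cx", "cy" (pixels), "view" (4x4, takes a point from world to camera coordinates). Camera axes: x right, y up, looking along -z (the intrinsics and any distortion apply to the point x, -y, -z); pixel columns grow to the right and rows downward; lengths in m; the calibration is good to about 2 mm. A picture is of the moment at which its call begins. There is no depth.
- robot.finish_job(): hands the job in; it is judged then, once.
The state is a dict: "clock": time; "joint_positions": joint angles; "dq": joint speeds; "joint_efforts": joint torques, N m; "eef_pos": TCP position; "orientation": TCP orientation; "force": force on the tool from outside, world axes, zero at the start; "wrist_torque": the same for the moment, N m; "opening": finger opening in m; "gripper_force": force on a finger pad.
Only numpy, scipy, OpenCV 4.12 (cv2) and the standard library are available. Lean on these libraries where they do the work, as an engineer would, in place of code of your own. Each camera call takes 0.05 s, during which the arm holds its last target. There are 200 camera calls.

TASK

The belt of the webbing winder is to be looked at: slide the finished roll straight up off the spindle and set it down, not drop it, flat in the free part of the blue tray beside the roll already there. Then tug the green drive cover up by its handle, before pressing the red release button, to learn whether its catch is still hooked; if it is, press the button in, and either way lift the cover by its handle to about 50 degrees and finish still holding it open, because it falls shut by itself. Leave the jar, clamp, drill and the other roll where they are.

Things in the scene. Friction and masses are not known exactly. Their poses are not given: they have to be found in the camera images.
- roll_center (a point): the finished roll of olive webbing on a yellow core, a rigid ring 60 mm across and 40 mm high with a 22 mm bore, about 90 g; this point is its centre, half-way up, z along its axis. It starts on the winder's spindle, its underside 98 mm above the table, 4 mm above the drive cover, and keeps the cover from being lifted
- spindle_top (a point): centre of the top end of the winder's upright steel spindle (18 mm thick, 148 mm above the table). The roll sits on a shoulder 50 mm below this point, so it must rise 50 mm before it is clear. x and y axes are those of the winder (a pale grey steel housing 270 mm deep in x, 300 mm wide in y, 94 mm high, bolted down, its front towards -x); the spindle stands in a 32 mm wide slot of the cover that is open towards the front
- tray_free (a point): on the inner floor (4 mm above the table) of the blue tray, middle of its free part. Tray 210 mm long in its x, 150 mm in its y, rim 32 mm above the table, walls 4 mm; this point lies 45 mm from the tray's middle towards its -x end, the other roll lies 105 mm from it towards +x. Free room for a roll's centre: about 25 mm towards -x, 35 mm towards +x and 40 mm either way along y. Tray fixed, on the left or the right of the winder
- cover (a joint): angle of the green drive cover (194 mm deep, 294 mm wide, about 0.6 kg), 0 shut, up to 1.25 rad open; it swings up about its far edge and falls shut from any angle if not held. If the catch is hooked the cover can rise only about 5 mm at its front edge (0.03 rad) and then stops hard; if not it rises freely, about 3 N at the handle
- cover_handle (a point): the cover's bow handle: the point is the middle of its straight round steel grip bar (handle_bar): 12 mm thick and 88 mm long between its legs, along the winder's y, 38 mm above the cover's top face (132 mm above the table when shut). The point and its axes turn with the cover
- cover_hinge (a point): point on the cover's hinge axis, which runs along the winder's y, 92 mm above the table, at the same y as the handle's middle. With the cover shut the handle's middle is 170 mm from it towards the winder's -x and 40 mm above it; opening turns it up and over towards +x. Axes are the winder's
- release (a joint): travel of the red release button on the front deck of the winder, 0 up, 9 mm fully in; it moves straight down against about 4 to 6 N and stays in once pressed, which keeps the catch's hook drawn back. From about 7 mm on the hook is free. The hook is inside and cannot be seen; whether it is hooked at the start varies
- release_top (a point): centre of the top face of the red button, 28 mm across, 106 mm above the table when up, 12 mm above the front deck
- old_roll_center (a point): centre, half-way up, of the other finished roll (same size), lying flat in the tray; leave alone
- jar: clear jar with black lid full of coloured rubber rings, 104 mm across, 140 mm high, origin at the centre of its underside; leave alone
- clamp: red G-clamp lying flat, 150 mm by 95 mm with a steel screw to 130 mm from the origin, 16 mm high, origin under the middle of its spine; leave alone
- drill: teal and black cordless drill standing on its battery, 215 mm high, 115 mm by 75 mm foot, chuck towards its -x to 145 mm from the origin, origin under the foot's middle; leave alone
There are look-alikes about, which are no part of the job. Leave any pink or turquoise look-alike of the part that bears roll_center alone.

How it is judged:
On the way, in this order (a step that is already met when the one before it is completed fails the run):
1. the roll is off the spindle and lies flat, released, in the free part of the tray (x of roll_center in the frame of tray_free between -0.035 and 0.045 m and y of roll_center in the frame of tray_free between -0.045 and 0.045 m and z of roll_center in the frame of tray_free between 0.012 and 0.028 m and angle between roll_center's own z axis and vertical below 0.15 rad and contact force between the fingers and roll below 0.05 N and linear speed of roll below 0.03 m/s), for 0.2 s.
2. the cover is tugged up by at least 2 mm with the release button still up (value of joint cover above 0.013 rad and value of joint release below 0.002 m and contact force between any of the fingers, the arm and handle_bar above 0.4 N), for 0.1 s.
At the end, for the whole second after the job is handed in: The cover stands still between 40 and 65 degrees open (0.70 to 1.15 rad), held at its handle by the gripper or arm and by nothing else, and the roll rests, let go, flat on the floor of the free part of the tray (all of step 1 and value of joint cover between 0.7 and 1.15 rad and velocity of joint cover between -0.1 and 0.1 rad/s and contact force between any of the fingers, the arm and handle_bar above 0.4 N and contact force between each of roll, old_roll, jar, clamp, drill and cover below 0.05 N); the arm keeps its last pose, push and grip.
It fails at once if the jar is moved more than 30 mm or tipped (distance of jar from where it was at the start of the episode above 0.03 m or angle between jar's own z axis and vertical above 0.3 rad).
It fails at once if the clamp is moved more than 30 mm or tipped (distance of clamp from where it was at the start of the episode above 0.03 m or angle between clamp's own z axis and vertical above 0.3 rad).
It fails at once if the drill is moved more than 30 mm or tipped (distance of drill from where it was at the start of the episode above 0.03 m or angle between drill's own z axis and vertical above 0.3 rad).
It fails at once if the other roll is moved more than 30 mm or tipped (distance of old_roll_center from where it was at the start of the episode above 0.03 m or angle between old_roll_center's own z axis and vertical above 0.3 rad).
It fails at once if the roll is dropped from more than about 25 mm (linear speed of roll above 0.7 m/s and contact force between each of the fingers, the arm and roll below 0.05 N).
It also fails if it takes over 72 s, if anything falls off the work surface, if the arm or the gripper's body presses on something with over 40 N, if the wrist force passes 120 N, or if a joint passes its speed limit or range.

## Working session

There is one attempt and no reset: what is moved stays moved. The work goes in short steps, Python scripts to look and compute and a shell command to move; the robot and the scene stay as the last step left them, time stands still between calls to the robot, and variables do not carry over. Pictures are saved under pics/ and viewed, at most 10 in all, crops included, and the job is handed in when it is done.

```bash
mkdir -p pics; ls; python3 - <<'E'
from cell import robot
import cv2,numpy as np
s=robot.sense();print({k:np.round(v,3) for k,v in s.items()})
for n in("scene","top"):
    c=robot.capture(n);cv2.imwrite(f"pics/{n}0.png",c["color"]);print(n,c["fx"],c["fy"],c["cx"],c["cy"],np.round(c["view"],4).tolist(),[k for k in c])
E
```

```text
pics
{'clock': np.float64(0.0), 'joint_positions': array([-0.891,  0.359,  0.011, -0.   , -1.224, -0.288]), 'dq': array([ 0.001, -0.   , -0.   , -0.001,  0.   , -0.001]), 'joint_efforts': array([-1.0000e-03, -5.8272e+01,  2.9306e+01,  6.9970e+00,  7.0000e-03,
       -0.0000e+00]), 'eef_pos': array([ 0.258, -0.623,  0.226]), 'orientation': array([ 6.110e-01, -3.081e+00, -3.000e-03]), 'force': array([-0.046,  0.286,  0.049]), 'wrist_torque': array([ 0.024,  0.005, -0.002]), 'gripper_force': np.float64(0.0), 'opening': np.float64(0.088)}
scene 454.34004223533185 454.34004223533185 309.68601220069644 245.04400723304417 [[-0.2885, 0.9574, 0.0127, 0.1551], [-0.5771, -0.1844, 0.7956, 0.2542], [0.764, 0.2222, 0.6057, -1.4701], [0.0, 0.0, 0.0, 1.0]] ['color', 'fx', 'fy', 'cx', 'cy', 'view']
top 558.1878007461606 558.1878007461606 313.88924483242414 230.54442124672954 [[-0.0212, -0.9997, -0.011, 0.0289], [0.9963, -0.022, 0.0827, -0.5905], [-0.0829, -0.0092, 0.9965, -1.2611], [0.0, 0.0, 0.0, 1.0]] ['color', 'fx', 'fy', 'cx', 'cy', 'view']
```

View pics/scene0.png

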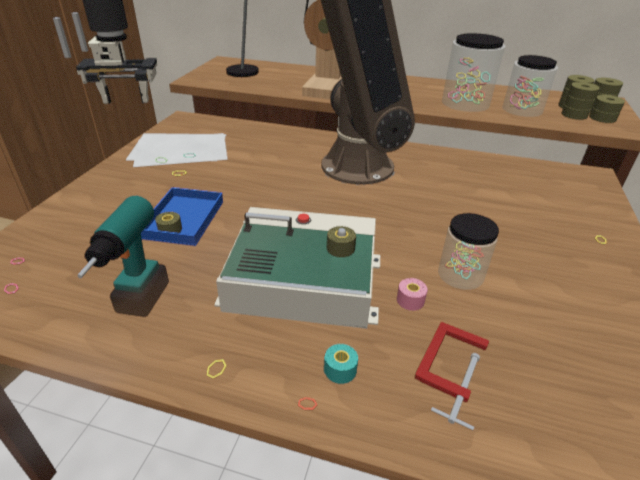

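View pics/top0.png

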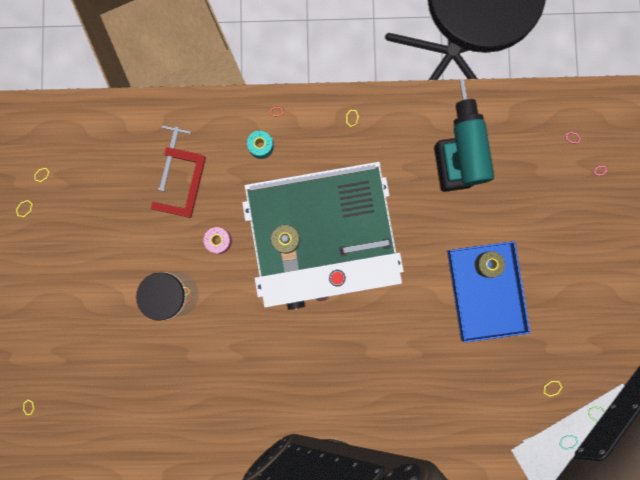

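The top view shows the olive roll on the spindle at (285,239), the red button at (337,278), the handle bar from (343,249) to (388,243), and the blue tray at (490,290). The old roll lies in the tray at (490,264), so the free part is towards the bottom, around (488,310). The look-alikes are pink at (217,240) and turquoise at (260,144). Only the olive roll with the yellow core, standing on the spindle, fits the description.

```bash
cat > h.py <<'E'
import cv2,numpy as np
from cell import robot
from scipy.spatial.transform import Rotation as R
def ray(c,u,v):
    V=c["view"];d=V[:3,:3].T@np.array([(u-c["cx"])/c["fx"],-(v-c["cy"])/c["fy"],-1.]);return -V[:3,:3].T@V[:3,3],d
def onz(c,p,z):
    o,d=ray(c,*p);return o+d*(z-o[2])/d[2]
def proj(c,P):
    q=c["view"][:3,:3]@P+c["view"][:3,3];return np.array([c["cx"]+c["fx"]*q[0]/-q[2],c["cy"]-c["fy"]*q[1]/-q[2]])
def mask(im,lo,hi,box):
    m=cv2.inRange(cv2.cvtColor(im,cv2.COLOR_BGR2HSV),np.array(lo),np.array(hi));k=np.zeros_like(m);x0,y0,x1,y1=box;k[y0:y1,x0:x1]=m[y0:y1,x0:x1];return k
def big(m):
    return max(cv2.findContours(m,cv2.RETR_EXTERNAL,cv2.CHAIN_APPROX_NONE)[0],key=cv2.contourArea)
def totool(P):  # world point -> shift of TCP in tool axes, units of 10 cm
    s=robot.sense();r=R.from_rotvec(s["orientation"]);return r.inv().apply(np.array(P)-s["eef_pos"])/.1
E
python3 - <<'E'
from h import *
t=robot.capture("top");im=t["color"]
def rr(n,m,z):
    k=big(m);r=cv2.minAreaRect(k);b=cv2.boxPoints(r);print(n,np.round(r[0],1),np.round(r[1],1),cv2.contourArea(k),onz(t,r[0],z).round(4));return [onz(t,p,z)[:2] for p in b]
print(np.round(rr("tray",mask(im,(105,120,40),(125,255,255),(430,220,550,360)),.032),4))
rr("btn",mask(im,(0,150,80),(8,255,255),(320,265,355,295)),.106)
rr("roll",mask(im,(15,60,30),(35,255,255),(260,215,312,256)),.138)
rr("old",mask(im,(15,60,30),(35,255,255),(470,245,512,285)),.044)
g=big(mask(im,(65,60,20),(90,255,160),(240,160,400,280)));r=cv2.minAreaRect(g);print("cover",r,[onz(t,p,.094).round(4)[:2] for p in cv2.boxPoints(r)])
hb=mask(im,(0,0,110),(180,60,255),(335,236,392,257));r=cv2.minAreaRect(big(hb));print("bar",r,[onz(t,p,.132).round(4)[:2] for p in cv2.boxPoints(r)],onz(t,r[0],.138))
a=np.hstack([cv2.resize(im[200:300,230:410],None,fx=4,fy=4,interpolation=cv2.INTER_CUBIC)]);cv2.imwrite("pics/crop.png",a)
E
```

```text
tray [488.6 291.5] [94.  68.1] 6134.5 [ 0.4434 -0.376   0.032 ]
[[ 0.5385 -0.2876]
 [ 0.5591 -0.4414]
 [ 0.3496 -0.4632]
 [ 0.3293 -0.3115]]
btn [337.  277.5] [11. 10.] 88.0 [ 0.4822 -0.032   0.106 ]
roll [284.5 240. ] [30. 27.] 597.5 [0.563  0.0772 0.138 ]
old [489.5 264. ] [24. 27.] 507.5 [ 0.5051 -0.3774  0.044 ]
cover ((320.0376281738281, 221.84127807617188), (85.11373138427734, 133.51760864257812), 80.13418579101562) [array([0.6747, 0.1605]), array([ 0.7188, -0.1293]), array([ 0.534 , -0.1552]), array([0.4906, 0.1309])]
bar ((365.9191589355469, 246.0311737060547), (6.694332122802734, 46.860328674316406), 80.21759033203125) [array([ 0.5466, -0.0438]), array([ 0.5612, -0.1414]), array([ 0.5473, -0.1433]), array([ 0.5327, -0.0459])] [ 0.54662351 -0.09307727  0.138     ]
```

View pics/crop.png

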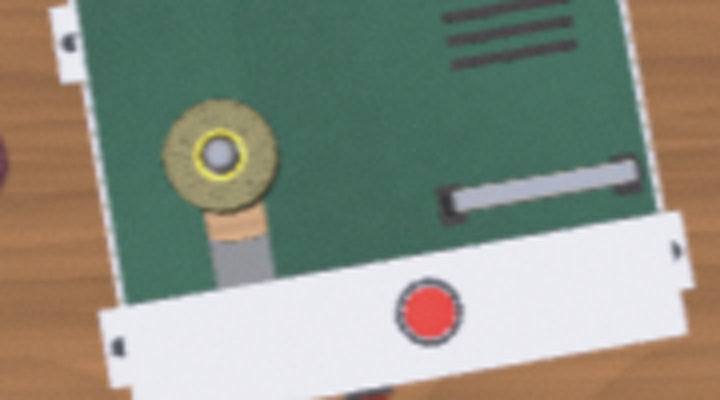

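The crop shows the olive roll with the steel spindle in its bore at crop (220,155), which is (285,239) in the full picture. The bar and button are clearly separate. I now turn the tool to the winder's yaw (about 8.6°) and travel to above the roll.

```bash
python3 -m inch '[[0,0,0.077,0,0,0,1],[0,0,0.077,0,0,0,1],[0,0,0.077,0,0,0,1]]'
for i in 1; do :; done
python3 -m inch '[[0,0,0,-0.63,1,0,1],[0,0,0,-0.63,1,0,1],[0,0,0,-0.63,1,0,1]]'
```

```text
clock: 0.4
eef_pos: [0.2576, -0.6236, 0.2261]
orientation: [0.227, -3.133, -0.001]
force: [-0.3, 0.6, -0.1]
opening: 0.0878
gripper_force: 0.0
clock: 0.65
eef_pos: [0.3051, -0.5139, 0.2258]
orientation: [0.24, -3.132, -0.002]
force: [1.4, 0.5, -0.8]
opening: 0.0875
gripper_force: 0.0
```

```bash
python3 -m inch '[[0,0,0,-0.63,1,0,1],[0,0,0,-0.63,1,0,1],[0,0,0,-0.63,1,0,1]]' >/dev/null
python3 -m inch '[[0,0,0,-0.63,1,0,1],[0,0,0,-0.63,1,0,1],[0,0,0,-0.63,1,0,1]]' >/dev/null
python3 -m inch '[[0,0,0,-0.63,1,0,1],[0,0,0,-0.63,1,0,1],[0,0,0,-0.63,1,0,1]]' >/dev/null
python3 -m inch '[[0,0,0,-0.63,1,0,1],[0,0,0,-0.63,1,0,1],[0,0,0,-0.63,1,0,1]]' >/dev/null
python3 -m inch '[[0,0,0,-0.63,1,0,1],[0,0,0,-0.63,1,0,1],[0,0,0,-0.63,1,0,1],[0,0,0,-0.63,1,0,1],[0,0,0,-0.63,1,0,1]]'
python3 - <<'E'
from h import *
w=robot.capture("wrist");cv2.imwrite("pics/w1.png",w["color"])
print(totool([.563,.0772,.226]), proj(w,np.array([.563,.0772,.138])), np.round(w["view"],3).tolist(),w["fx"])
E
```

```text
clock: 2.07
eef_pos: [0.5422, 0.0276, 0.226]
orientation: [0.245, -3.131, 0.0]
force: [-0.3, -0.4, 0.5]
opening: 0.0876
gripper_force: 0.0
[-2.88667164e-01  4.68075664e-01  4.15372985e-04] [387.19286661 287.38198704] [[-0.157, 0.988, -0.0, 0.058], [-0.947, -0.15, -0.285, 0.553], [-0.282, -0.044, 0.958, -0.237], [0.0, 0.0, 0.0, 1.0]] 419.3013961059241
```

View pics/w1.png

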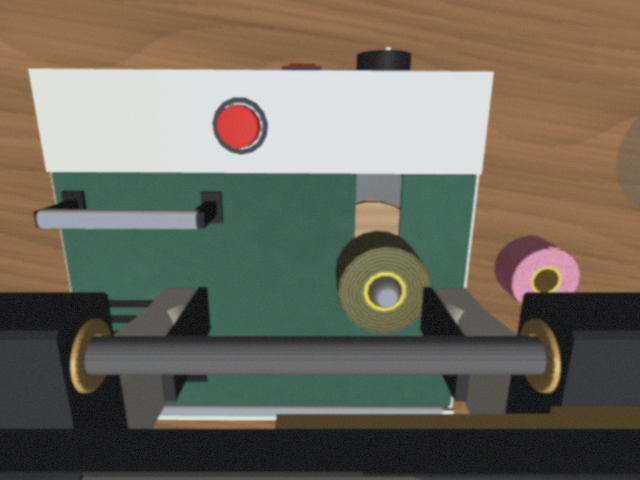

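The wrist view shows the roll's core at (385,291), the button at (239,126) and the bar at about (120,218), all upright and unobstructed. I measure these from here.

```bash
python3 - <<'E'
from h import *
w=robot.capture("wrist");im=w["color"]
m=mask(im,(22,150,110),(35,255,255),(350,260,420,320));k=big(m);e=cv2.fitEllipse(k);P=onz(w,e[0],.138);print("core",e,P)
print("tool",totool([P[0],P[1],.226]))
k=big(mask(im,(0,150,80),(8,255,255),(200,90,280,160)));e=cv2.fitEllipse(k);print("btn",e[0],onz(w,e[0],.106))
k=big(mask(im,(0,0,110),(180,60,255),(30,200,204,235)));r=cv2.minAreaRect(k);print("bar",r,onz(w,r[0],.134))
# front deck/cover edge line at z=.094
for u in (60,340,410,470):
    g=im[140:200,u].astype(int);d=np.diff(g.sum(1));v=140+np.argmin(d)+.5;print(u,v,onz(w,(u,v),.094).round(4))
E
```

```text
core ((401.85101318359375, 286.377685546875), (5.450430393218994, 17.025062561035156), 157.21359252929688) [0.56052128 0.08512106 0.138     ]
tool [-0.27834386  0.55822957  0.00257932]
btn (238.8764190673828, 127.11114501953125) [ 0.48089986 -0.03269575  0.106     ]
bar ((118.0, 223.0), (22.0, 160.0), 90.0) [ 0.54781919 -0.09572119  0.134     ]
60 172.5 [ 0.5309 -0.1537  0.094 ]
340 174.5 [0.5023 0.0377 0.094 ]
410 174.5 [0.4948 0.0855 0.094 ]
470 174.5 [0.4884 0.1265 0.094 ]
```

```bash
python3 -m inch '[[0,0,0,-0.3,0.44,0,1],[0,0,0,-0.3,0.44,0.2,1],[0,0,0,-0.3,0.44,0.4,1],[0,0,0,-0.3,0.44,0.5,1],[0,0,0,-0.3,0.44,0.5,1]]'
python3 -m inch '[[0,0,0,0,0,0.2,1],[0,0,0,0,0,0.4,1],[0,0,0,0,0,0.6,1],[0,0,0,0,0,0.66,1],[0,0,0,0,0,0.66,1],[0,0,0,0,0,0.66,1]]'
python3 - <<'E'
from h import *
w=robot.capture("wrist");cv2.imwrite("pics/w2.png",w["color"])
E
```

```text
clock: 2.58
eef_pos: [0.5631, 0.0723, 0.1742]
orientation: [0.234, -3.128, 0.002]
force: [0.3, -0.2, -0.4]
opening: 0.0876
gripper_force: 0.0
clock: 3.08
eef_pos: [0.5655, 0.0734, 0.1118]
orientation: [-0.235, 3.132, -0.0]
force: [-0.2, 0.8, 0.6]
opening: 0.088
gripper_force: 0.0
```

View pics/w2.png

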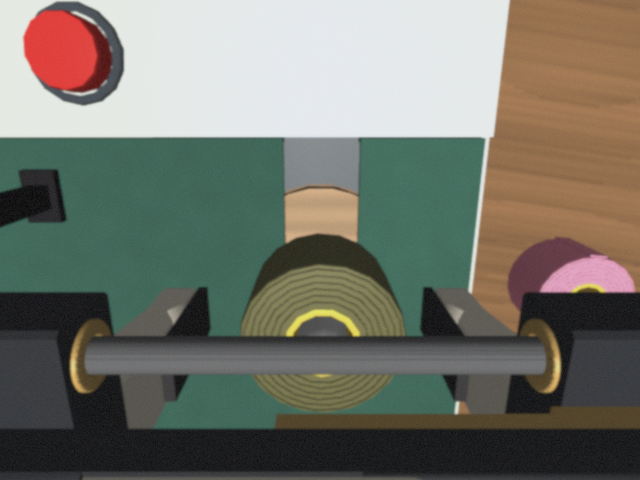

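The wrist view shows the roll centred at u≈322 and the finger midline at 315. That is about 2.5 mm off along tool y. I correct it, go a little deeper and close.

```bash
python3 -m inch '[[0,0,0,0,0.025,0.04,1],[0,0,0,0,0.025,0.04,1],[0,0,0,0,0.025,0.04,-0.2],[0,0,0,0,0.025,0.04,-0.2],[0,0,0,0,0.025,0.04,-0.2],[0,0,0,0,0.025,0.04,-0.2],[0,0,0,0,0.025,0.04,-0.2]]'
python3 -m inch '[[0,0,0,0,0,0,-0.2],[0,0,0,0,0,0,-0.2]]'
```

```text
clock: 3.72
eef_pos: [0.5646, 0.0763, 0.1066]
orientation: [-0.235, 3.133, -0.0]
force: [0.7, -0.8, 0.2]
opening: 0.0597
gripper_force: 1.0
clock: 3.88
eef_pos: [0.5647, 0.0764, 0.1066]
orientation: [-0.235, 3.133, -0.0]
force: [-0.2, 0.5, 0.4]
opening: 0.0586
gripper_force: 30.0
```

```bash
python3 -m inch '[[0,0,0,0,0,-0.1,-0.2],[0,0,0,0,0,-0.2,-0.2],[0,0,0,0,0,-0.35,-0.2],[0,0,0,0,0,-0.5,-0.2],[0,0,0,0,0,-0.65,-0.2],[0,0,0,0,0,-0.8,-0.2],[0,0,0,0,0,-0.95,-0.2],[0,0,0,0,0,-0.95,-0.2]]'
python3 - <<'E'
from h import *
w=robot.capture("wrist");cv2.imwrite("pics/w3.png",w["color"])
E
```

```text
clock: 4.55
eef_pos: [0.5664, 0.0768, 0.2059]
orientation: [-0.236, 3.127, 0.002]
force: [1.2, 0.7, -0.2]
opening: 0.0589
gripper_force: 30.0
```

View pics/w3.png

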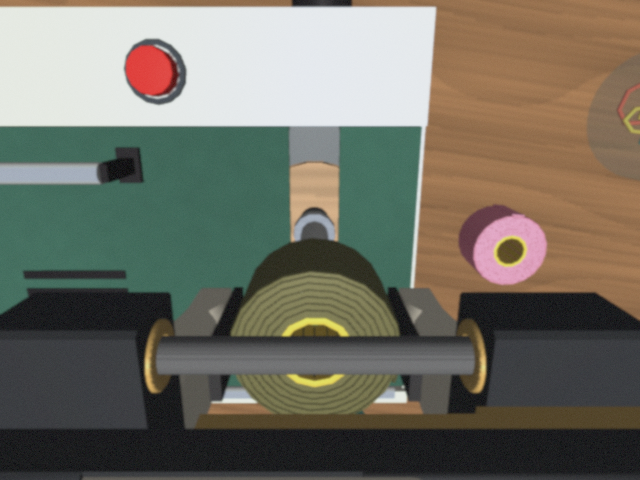

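The roll is off the spindle (spindle visible free at (315,222)) and sits level between the pads at (316,350). I carry it to the tray.

```bash
python3 -m inch '[[0,0,0,0.15,-0.28,0,-0.2],[0,0,0,0.31,-0.57,0,-0.2],[0,0,0,0.465,-0.86,0,-0.2]]' >/dev/null
python3 -m inch '[[0,0,0,0.15,-0.28,0,-0.2],[0,0,0,0.31,-0.57,0,-0.2],[0,0,0,0.465,-0.86,0,-0.2]]' >/dev/null
python3 -m inch '[[0,0,0,0.15,-0.28,0,-0.2],[0,0,0,0.31,-0.57,0,-0.2],[0,0,0,0.465,-0.86,0,-0.2]]' >/dev/null
python3 -m inch '[[0,0,0,0.15,-0.28,0,-0.2],[0,0,0,0.31,-0.57,0,-0.2],[0,0,0,0.465,-0.86,0,-0.2]]' >/dev/null
python3 -m inch '[[0,0,0,0.15,-0.28,0,-0.2],[0,0,0,0.31,-0.57,0,-0.2],[0,0,0,0.465,-0.86,0,-0.2],[0,0,0,0.465,-0.86,0,-0.2],[0,0,0,0.465,-0.86,0,-0.2],[0,0,0,0.465,-0.86,0,-0.2]]'
python3 - <<'E'
from h import *
w=robot.capture("wrist");cv2.imwrite("pics/w4.png",w["color"]);print(totool([.399,-.384,.014]))
E
```

```text
clock: 6.1
eef_pos: [0.3984, -0.3834, 0.2009]
orientation: [0.233, -3.132, -0.001]
force: [-0.0, -0.0, -1.0]
opening: 0.0587
gripper_force: 30.0
[-0.00195422 -0.01145801  1.87135922]
```

View pics/w4.png

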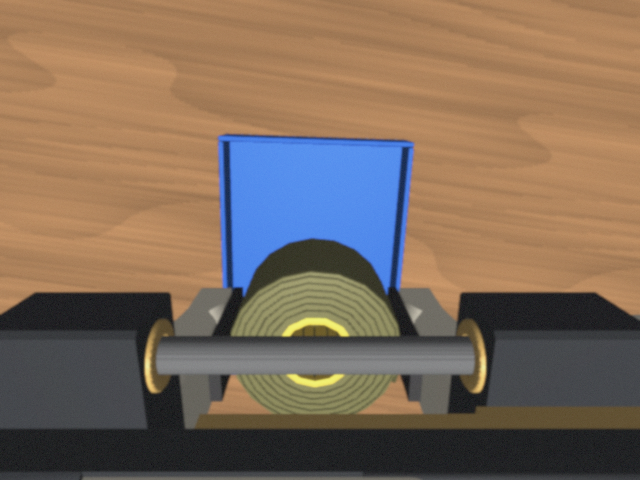

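The tray is centred under the roll: its walls are at u 220 to 412 and the roll is at 316. I lower it.

```bash
python3 -m inch '[[0,0,0,0,0,0.25,-0.2],[0,0,0,0,0,0.5,-0.2],[0,0,0,0,0,0.75,-0.2],[0,0,0,0,0,1,-0.2]]' > /dev/null
python3 -m inch '[[0,0,0,0,0,0.2,-0.2],[0,0,0,0,0,0.4,-0.2],[0,0,0,0,0,0.6,-0.2],[0,0,0,0,0,0.75,-0.2],[0,0,0,0,0,0.81,-0.2],[0,0,0,0,0,0.83,-0.2],[0,0,0,0,0,0.83,-0.2],[0,0,0,0,0,0.83,-0.2],[0,0,0,0,0,0.83,-0.2]]'
```

```text
clock: 7.23
eef_pos: [0.3998, -0.3838, 0.0197]
orientation: [-0.236, 3.131, -0.002]
force: [0.3, 0.4, -0.4]
opening: 0.0587
gripper_force: 30.0
```

```bash
python3 -m inch '[[0,0,0,0,0,0.02,-0.2],[0,0,0,0,0,0.04,-0.2],[0,0,0,0,0,0.055,-0.2],[0,0,0,0,0,0.065,-0.2],[0,0,0,0,0,0.065,-0.2],[0,0,0,0,0,0.065,-0.2]]'
```

```text
clock: 7.73
eef_pos: [0.3989, -0.3836, 0.0126]
orientation: [-0.235, 3.133, -0.0]
force: [-1.3, 1.4, 6.2]
opening: 0.0587
gripper_force: 30.0
```

Floor contact (6 N). Now I release and go up.

```bash
python3 -m inch '[[0,0,0,0,0,0,0.5],[0,0,0,0,0,0,0.6],[0,0,0,0,0,0,0.64],[0,0,0,0,0,0,0.64],[0,0,0,0,0,0,0.64]]'
python3 -m inch '[[0,0,0,0,0,-0.15,0.64],[0,0,0,0,0,-0.4,0.64],[0,0,0,0,0,-0.7,0.64],[0,0,0,0,0,-1,0.64]]' >/dev/null
python3 -m inch '[[0,0,0,0,0,-0.4,0.64],[0,0,0,0,0,-0.8,0.64],[0,0,0,0,0,-1,0.64],[0,0,0,0,0,-1,0.64],[0,0,0,0,0,-1,0.64],[0,0,0,0,0,-1,0.64]]'
python3 - <<'E'
from h import *
c=robot.capture("scene")["color"];w=robot.capture("wrist")["color"]
cv2.imwrite("pics/t5.png",np.hstack([cv2.resize(c[150:300,60:260],(400,300)),cv2.resize(w,(400,300))]))
E
```

```text
clock: 8.15
eef_pos: [0.3989, -0.3836, 0.012]
orientation: [0.235, -3.133, -0.0]
force: [0.6, 1.0, -0.0]
opening: 0.0718
gripper_force: 0.0
clock: 8.98
eef_pos: [0.3985, -0.3832, 0.2114]
orientation: [0.235, -3.132, -0.001]
force: [0.3, -0.2, -0.1]
opening: 0.0719
gripper_force: 0.0
```

View pics/t5.png

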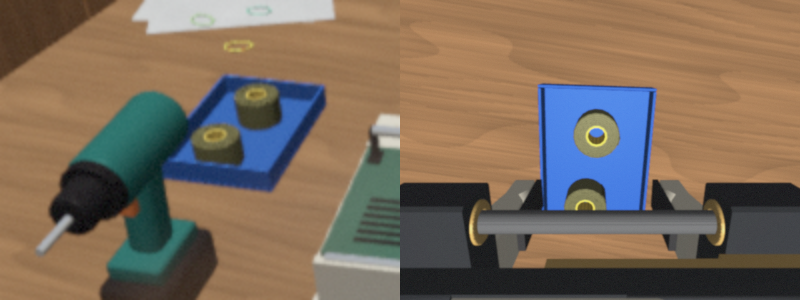

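The roll lies flat and let go in the tray's free part (about (217,140) in the left half, upper roll). The old roll has not moved. Next I go to the handle.

```bash
python3 -m inch '[[0,0,0,-0.21,0.29,0,1],[0,0,0,-0.42,0.58,0,1],[0,0,0,-0.635,0.88,0,1]]' >/dev/null
python3 -m inch '[[0,0,0,-0.21,0.29,0,1],[0,0,0,-0.42,0.58,0,1],[0,0,0,-0.635,0.88,0,1]]' >/dev/null
python3 -m inch '[[0,0,0,-0.21,0.29,0,1],[0,0,0,-0.42,0.58,0,1],[0,0,0,-0.635,0.88,0,1],[0,0,0,-0.635,0.88,0,1],[0,0,0,-0.635,0.88,0,1]]'
python3 - <<'E'
from h import *
print(robot.sense()["joint_positions"].round(3))
E
```

```text
clock: 10.0
eef_pos: [0.548, -0.0924, 0.2105]
orientation: [0.24, -3.13, 0.0]
force: [0.0, -0.4, -0.5]
opening: 0.0873
gripper_force: 0.0
[ 0.185  0.177 -0.276 -0.    -1.122 -1.603]
```

```bash
python3 -m inch '[[0,0,-0.25,0,0,0,1],[0,0,-0.25,0,0,0,1],[0,0,-0.25,0,0,0,1],[0,0,-0.25,0,0,0,1],[0,0,-0.25,0,0,0,1],[0,0,-0.25,0,0,0,1],[0,0,-0.25,0,0,0,1]]' >/dev/null
python3 -m inch '[[0,0,-0.25,0,0,0,1],[0,0,-0.25,0,0,0,1],[0,0,-0.25,0,0,0,1],[0,0,-0.25,0,0,0,1],[0,0,-0.25,0,0,0,1],[0,0,-0.25,0,0,0,1],[0,0,-0.25,0,0,0,1],[0,0,-0.25,0,0,0,1],[0,0,-0.25,0,0,0,1]]'
python3 - <<'E'
from h import *
s=robot.sense();print(s["joint_positions"].round(3));print(R.from_rotvec(s["orientation"]).as_matrix().round(3))
w=robot.capture("wrist");cv2.imwrite("pics/w6.png",w["color"])
print(proj(w,np.array([.547,-.0935,.132])))
E
```

```text
clock: 11.33
eef_pos: [0.5472, -0.0949, 0.2114]
orientation: [2.378, -2.052, -0.001]
force: [0.4, -0.2, -0.2]
opening: 0.0874
gripper_force: 0.0
[ 0.181  0.174 -0.276 -0.    -1.122 -0.034]
[[ 0.147 -0.989 -0.001]
 [-0.989 -0.147 -0.   ]
 [-0.     0.001 -1.   ]]
[314.1533556  251.28651448]
```

View pics/w6.png

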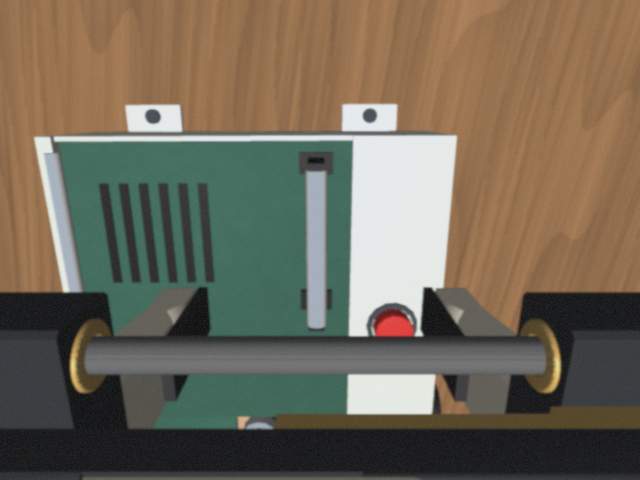

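The bar runs from (318,165) to (316,328). It is midway between the fingers (u≈315) and its middle is at the predicted point, so I descend and grip.

```bash
python3 -m inch '[[0,0,0,0,0,0.25,1],[0,0,0,0,0,0.5,1],[0,0,0,0,0,0.75,1],[0,0,0,0,0,0.9,1],[0,0,0,0,0,0.98,1],[0,0,0,0,0,0.98,1],[0,0,0,0,0,0.98,1]]'
python3 -m inch '[[0,0,0,0,0,0,-0.5],[0,0,0,0,0,0,-0.9],[0,0,0,0,0,0,-0.9],[0,0,0,0,0,0,-0.9],[0,0,0,0,0,0,-0.9],[0,0,0,0,0,0,-0.9],[0,0,0,0,0,0,-0.9],[0,0,0,0,0,0,-0.9],[0,0,0,0,0,0,-0.9],[0,0,0,0,0,0,-0.9]]'
```

```text
clock: 11.97
eef_pos: [0.5481, -0.0943, 0.1143]
orientation: [2.381, -2.049, 0.0]
force: [-0.8, -0.0, 0.2]
opening: 0.0875
gripper_force: 0.0
clock: 12.8
eef_pos: [0.5478, -0.0941, 0.114]
orientation: [2.381, -2.049, -0.0]
force: [-0.1, 0.2, 0.4]
opening: 0.0264
gripper_force: 0.0
```

```bash
python3 -m inch '[[0,0,0,0,0,0,-0.9],[0,0,0,0,0,0,-0.9],[0,0,0,0,0,0,-0.9],[0,0,0,0,0,0,-0.9],[0,0,0,0,0,0,-0.9]]'
python3 -m inch '[[0,0,0,0,0,-0.02,-0.9],[0,0,0,0,0,-0.04,-0.9],[0,0,0,0,0,-0.04,-0.9],[0,0,0,0,0,-0.04,-0.9],[0,0,0,0,0,-0.04,-0.9]]'
python3 -m inch '[[0,0,0,0,0,-0.02,-0.9],[0,0,0,0,0,-0.03,-0.9],[0,0,0,0,0,-0.03,-0.9],[0,0,0,0,0,-0.03,-0.9]]'
```

```text
clock: 13.22
eef_pos: [0.5464, -0.0944, 0.1139]
orientation: [2.38, -2.048, -0.003]
force: [-4.7, 1.5, 3.9]
opening: 0.0114
gripper_force: 30.0
clock: 13.63
eef_pos: [0.5473, -0.0941, 0.1177]
orientation: [2.381, -2.049, -0.001]
force: [-2.2, -1.0, -2.3]
opening: 0.0109
gripper_force: 30.0
clock: 13.97
eef_pos: [0.5475, -0.0941, 0.119]
orientation: [2.38, -2.049, -0.002]
force: [5.7, -4.5, -20.5]
opening: 0.0107
gripper_force: 30.0
```

The tug stopped hard: at 5 mm the handle pulled back with 20 N against the usual 3 N, so the catch is hooked. I lower the cover, let go and go to the button.

```bash
python3 -m inch '[[0,0,0,0,0,0.03,-0.9],[0,0,0,0,0,0.07,-0.9],[0,0,0,0,0,0.07,-0.9],[0,0,0,0,0,0.07,0.2],[0,0,0,0,0,0.07,0.2],[0,0,0,0,0,0.07,0.2],[0,0,0,0,0,0.07,0.2],[0,0,0,0,0,0.07,0.2]]'
python3 -m inch '[[0,0,0,0,0,-0.2,0],[0,0,0,0,0,-0.45,0],[0,0,0,0,0,-0.45,-1],[0,0,0,-0.35,0.28,-0.45,-1],[0,0,0,-0.71,0.565,-0.45,-1],[0,0,0,-0.71,0.565,-0.45,-1],[0,0,0,-0.71,0.565,-0.45,-1],[0,0,0,-0.71,0.565,-0.45,-1],[0,0,0,-0.71,0.565,-0.45,-1],[0,0,0,-0.71,0.565,-0.45,-1]]'
python3 - <<'E'
from h import *
print(totool([.4815,-.0325,.108]))
E
```

```text
clock: 14.63
eef_pos: [0.5487, -0.0939, 0.1147]
orientation: [-2.381, 2.048, -0.002]
force: [0.2, 0.3, -0.3]
opening: 0.0387
gripper_force: 0.0
clock: 15.47
eef_pos: [0.4822, -0.0326, 0.1591]
orientation: [-2.381, 2.049, -0.0]
force: [0.8, 0.3, 0.2]
opening: 0.0012
gripper_force: 0.0
[-0.00212446  0.00670506  0.51085628]
```

```bash
python3 -m inch '[[0,0,0,0,0,0.2,-1],[0,0,0,0,0,0.4,-1],[0,0,0,0,0,0.5,-1],[0,0,0,0,0,0.53,-1],[0,0,0,0,0,0.56,-1],[0,0,0,0,0,0.58,-1],[0,0,0,0,0,0.58,-1],[0,0,0,0,0,0.58,-1]]'
python3 -m inch '[[0,0,0,0,0,0.02,-1],[0,0,0,0,0,0.035,-1],[0,0,0,0,0,0.035,-1],[0,0,0,0,0,0.035,-1]]'
```

```text
clock: 16.13
eef_pos: [0.482, -0.0322, 0.1015]
orientation: [-2.381, 2.048, -0.001]
force: [-0.3, 0.6, 1.4]
opening: 0.0003
gripper_force: 0.0
clock: 16.47
eef_pos: [0.4821, -0.0321, 0.0979]
orientation: [-2.381, 2.048, -0.002]
force: [1.5, -0.3, 2.3]
opening: 0.0005
gripper_force: 1.3
```

```bash
python3 -m inch '[[0,0,0,0,0,0.01,-1],[0,0,0,0,0,0.018,-1],[0,0,0,0,0,0.018,-1],[0,0,0,0,0,0.018,-1]]'
```

```text
clock: 16.8
eef_pos: [0.4824, -0.0321, 0.0971]
orientation: [-2.381, 2.047, -0.002]
force: [-2.4, -0.1, 13.5]
opening: 0.0002
gripper_force: 6.8
```

The button is at its stop (13 N at 0.097). Back to the handle.

```bash
python3 -m inch '[[0,0,0,0,0,-0.3,-1],[0,0,0,0,0,-0.62,-1],[0,0,0,0,0,-0.62,0.2],[0,0,0,0.35,-0.28,-0.62,0.2],[0,0,0,0.71,-0.565,-0.62,0.2],[0,0,0,0.71,-0.565,-0.62,0.2],[0,0,0,0.71,-0.565,-0.62,0.2],[0,0,0,0.71,-0.565,-0.62,0.2]]'
python3 -m inch '[[0,0,0,0,0,0,0.2],[0,0,0,0,0,0.15,0.2],[0,0,0,0,0,0.3,0.2],[0,0,0,0,0,0.45,0.2],[0,0,0,0,0,0.45,0.2],[0,0,0,0,0,0.45,0.2],[0,0,0,0,0,0.45,-0.9],[0,0,0,0,0,0.45,-0.9],[0,0,0,0,0,0.45,-0.9],[0,0,0,0,0,0.45,-0.9]]'
python3 -m inch '[[0,0,0,0,0,0,-0.9],[0,0,0,0,0,0,-0.9],[0,0,0,0,0,0,-0.9],[0,0,0,0,0,0,-0.9],[0,0,0,0,0,0,-0.9]]'
python3 - <<'E'
from h import *
# arc plan: rows relative to the TCP pose now; tool y=-winder x, z down, turn about bar (tool x)
for a in (10,20,30,40,50):
    t=np.radians(a);dx=-.170*np.cos(t)+.04*np.sin(t)+.170;dz=.170*np.sin(t)+.04*np.cos(t)-.04
    b=t/2 # tool tilt: half; TCP sits 19 mm beyond bar along tool z
    tx=dx-.019*np.sin(b);tz=dz-.019*(np.cos(b)-1)
    print(a,"bar dx,dz",round(dx,4),round(dz,4),"row y,z (dm)",round(-tx*10,3),round(-tz*10,3),"tilt",round(b/np.pi,4))
E
```

```text
clock: 17.47
eef_pos: [0.5472, -0.0944, 0.1566]
orientation: [2.379, -2.05, -0.003]
force: [-0.6, -0.0, -1.1]
opening: 0.0351
gripper_force: 0.0
clock: 18.3
eef_pos: [0.5482, -0.094, 0.1135]
orientation: [-2.381, 2.048, -0.001]
force: [0.6, 0.0, -0.6]
opening: 0.0313
gripper_force: 0.0
clock: 18.72
eef_pos: [0.5464, -0.0944, 0.1127]
orientation: [2.38, -2.048, -0.003]
force: [-5.5, 0.7, 5.1]
opening: 0.0111
gripper_force: 30.0
10 bar dx,dz 0.0095 0.0289 row y,z (dm) -0.079 -0.29 tilt 0.0278
20 bar dx,dz 0.0239 0.0557 row y,z (dm) -0.206 -0.56 tilt 0.0556
30 bar dx,dz 0.0428 0.0796 row y,z (dm) -0.379 -0.803 tilt 0.0833
40 bar dx,dz 0.0655 0.0999 row y,z (dm) -0.59 -1.011 tilt 0.1111
50 bar dx,dz 0.0914 0.1159 row y,z (dm) -0.833 -1.177 tilt 0.1389
```

Gripped again. I lift along the arc with half the tilt, to 20° first.

```bash
python3 -m inch '[[-0.006,0,0,0,-0.012,-0.06,-0.9],[-0.014,0,0,0,-0.033,-0.147,-0.9],[-0.021,0,0,0,-0.055,-0.22,-0.9],[-0.028,0,0,0,-0.079,-0.29,-0.9],[-0.035,0,0,0,-0.108,-0.36,-0.9],[-0.042,0,0,0,-0.137,-0.427,-0.9],[-0.056,0,0,0,-0.206,-0.56,-0.9],[-0.056,0,0,0,-0.206,-0.56,-0.9]]'
python3 - <<'E'
from h import *
s=robot.sense();M=R.from_rotvec(s["orientation"]).as_matrix();print(M.round(3))
wx=np.array([.9888,.1495,0])
def bar(t,b): # bar and tcp offset in winder x,z
    dx=-.170*np.cos(t)+.04*np.sin(t)+.170;dz=.170*np.sin(t)+.04*np.cos(t)-.04
    return wx*(dx-.019*np.sin(b))+np.array([0,0,dz-.019*(np.cos(b)-1)])
t0=np.radians(20)
for a in (25,30,35,40,45,50,52):
    t=np.radians(a);d=bar(t,t/2)-bar(t0,t0/2);print(a,(M.T@d*10).round(3),"tilt",round(-(t-t0)/2/np.pi,4))
E
```

```text
clock: 19.38
eef_pos: [0.5667, -0.0913, 0.1694]
orientation: [2.271, -1.954, -0.181]
force: [-10.6, -1.8, 1.6]
opening: 0.0111
gripper_force: 30.0
[[ 0.149 -0.972 -0.181]
 [-0.989 -0.147 -0.027]
 [ 0.     0.183 -0.983]]
25 [-0.    -0.057 -0.138] tilt -0.0139
30 [-0.    -0.125 -0.27 ] tilt -0.0278
35 [-0.    -0.204 -0.396] tilt -0.0417
40 [-0.    -0.294 -0.513] tilt -0.0556
45 [-0.    -0.394 -0.622] tilt -0.0694
50 [-0.    -0.503 -0.722] tilt -0.0833
52 [-0.    -0.549 -0.759] tilt -0.0889
```

```bash
python3 -m inch '[[-0.007,0,0,0,-0.028,-0.07,-0.9],[-0.014,0,0,0,-0.057,-0.138,-0.9],[-0.021,0,0,0,-0.09,-0.205,-0.9],[-0.028,0,0,0,-0.125,-0.27,-0.9],[-0.035,0,0,0,-0.165,-0.333,-0.9],[-0.042,0,0,0,-0.204,-0.396,-0.9],[-0.056,0,0,0,-0.294,-0.513,-0.9],[-0.069,0,0,0,-0.394,-0.622,-0.9],[-0.083,0,0,0,-0.503,-0.722,-0.9],[-0.083,0,0,0,-0.503,-0.722,-0.9]]'
python3 -m inch '[[0,0,0,0,0,0,-0.9],[0,0,0,0,0,0,-0.9],[0,0,0,0,0,0,-0.9],[0,0,0,0,0,0,-0.9],[0,0,0,0,0,0,-0.9],[0,0,0,0,0,0,-0.9]]'
python3 - <<'E'
from h import *
s=robot.sense();M=R.from_rotvec(s["orientation"]).as_matrix();p=s["eef_pos"]-.019*M[:,2]
h=np.array([.547,-.0935,.092])+.17*np.array([.9888,.1495,0]);d=p-h;x=d[:2]@[.9888,.1495]
print("bar rel hinge",x,d[2],"angle",np.degrees(np.arctan2(.04,.17)*-1+np.arctan2(d[2],-x)),np.hypot(x,d[2]))
c=robot.capture("scene");cv2.imwrite("pics/s7.png",c["color"])
E
```

```text
clock: 20.22
eef_pos: [0.6289, -0.082, 0.2322]
orientation: [2.103, -1.808, -0.41]
force: [-13.2, 2.0, 14.1]
opening: 0.0112
gripper_force: 30.0
clock: 20.72
eef_pos: [0.6281, -0.082, 0.2319]
orientation: [2.107, -1.813, -0.405]
force: [-6.6, 0.0, 6.3]
opening: 0.0109
gripper_force: 30.0
bar rel hinge -0.07998261500799228 0.15708462650280025 angle 49.775698213424064 0.1762747814834583
```

View pics/s7.png

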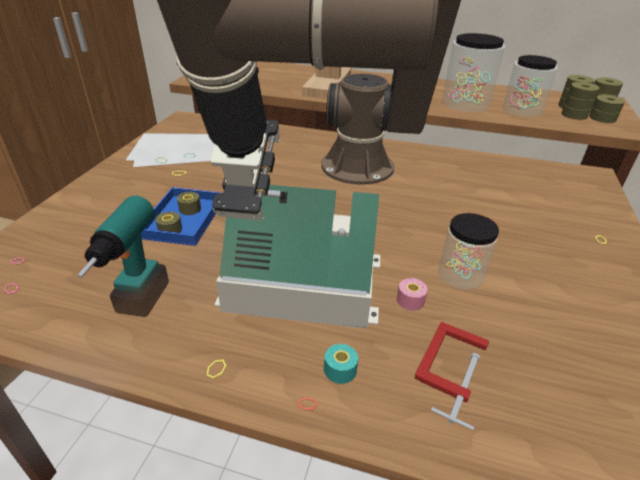

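The cover stands open, with the gripper on the handle bar at about 50°. The roll lies in the tray at (189,203), and the jar, clamp and drill have not moved. Handing in.

```bash
python3 -c "
from cell import robot
print(robot.finish_job())"
```

```text
the job is handed in; nothing more can be done
None
```

The job is handed in: the roll lies flat in the tray's free part, the tug showed the catch was still hooked, so I pressed the button in, and the gripper is holding the cover open at about 50° by its handle; the hand-in returned no verdict.

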